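# Slide the board carrier under the inspection camera bridge

### The job

Push the dark circuit-board carrier across the mat with the fingertips so that it slides flat into the open end (blue guide cheeks) of the low aluminium camera bridge and on under it, until its leading end sits square and fully home against the red stop bar on the far side. Only push it, never lift or tip it, and leave the flux bottle, the screw jar and the multimeter where they stand.

Things in the scene. Friction and masses are not known exactly. Their poses are not given: they have to be found in the camera images.
- carrier: Loose dark grey board carrier, 130 (its x) by 88 mm (wider than a gripper opens), upright sides 14 mm high; a green circuit board and brass clamp bars on top make it 17 mm high. Both ends alike; it starts with its +x end towards the bridge, up to 0.35 rad askew, and must stay that way round. Origin: centre of its underside, on the mat; z up. About 0.42 kg, slides on plain friction.
- bridge: Fixed low camera bridge on the mat. Origin: mat level, under the middle of its deck. x: direction in which the carrier goes in; z up. Channel 96 mm wide along x between two legs (60 mm long, 12 mm thick). Deck 60 (x) by 120 mm, underside 20 mm, top 28 mm above the mat; on it a round camera head, 44 mm across, top 58 mm up. With the carrier home, both origins coincide.
- mouth (a point): Point on the mat at the middle of the entrance, at x = -53 mm of the bridge, axes as the bridge. Two blue cheeks, 14 mm high, narrow from about 115 mm apart here to the 96 mm channel at x = -30 mm. Home, the carrier's rear end is 12 mm in front of this point (35 mm in front of the deck).
- stop (a point): Point on the mat at the middle of the near face of the red stop bar (fixed to the bridge, 10 mm high, across the channel), at x = +65 mm of the bridge, axes as the bridge. The carrier's leading end touches this face when home. Between bridge legs and bar run two rails, 10 mm high.
- flux_bottle: Bystander: blue plastic bottle with white cap, 32 mm across, 62 mm high, standing loose; origin at the centre of its base.
- screw_jar: Bystander: clear screw jar with red lid, 40 mm across, 42 mm high, standing loose; origin at the centre of its base.
- multimeter: Bystander: yellow multimeter with black face lying flat, 125 (x) by 66 (y) by 32 mm, a 6 mm high dial on top, loose; origin at the centre of its underside.
- mat: Fixed blue work mat on the table, 560 (x) by 1000 (y) mm, 3 mm thick, its top at z = 0.003; the bridge, carrier and bystanders all stand on it. Origin at the centre of its underside.
Things that resemble listed ones, but are neither listed nor needed, are in the scene too. What is shaped like the carrier but pink or purple is not meant.

How it is judged:
By the outcome, as a careful person would: the job done as asked, in the order asked, and still so for the second after the job is handed in, with the robot touching nothing.
It also fails if it takes over 72 s, if anything falls off the work surface, if the arm or the gripper's body presses on something with over 40 N, if the wrist force passes 120 N, or if a joint passes its speed limit or range.

### The arm

A 7-joint arm with a two-finger parallel gripper is mounted at the origin on the work surface. World frame = base frame: x ahead of the robot, y to its left, z up, the work surface at z = 0. Lengths are in m, angles in rad, forces in N, time in s.
With the tool pointing down it reaches from about 0.35 to 0.775 m from the base axis. Payload 3.1 kg.
Tool frame: the origin (TCP) lies between the finger pads; the fingertips stand 17 mm ahead of it and the grasp point (between the pads) lies 2 mm behind it (tcp_to_tips is the distance from the TCP to the fingertips, in m); z points along the fingers, y is the line along which they close (so a half turn about z gives the same grasp; the last joint's range is limited). The gripper opens to 85 mm and grips with 20 to 120 N. Pads are 22 mm wide; open, the fingers measure 114 mm over their backs; the gripper's body (76 mm by 85 mm) begins 54 mm behind the grasp point. The pads swing forward as they close: fully open they stand 13 mm farther back than shut.
Start: joints at [1.098, 0.311, 0.014, 1.512, -0.004, 1.319, -0.027], TCP at [0.23, -0.5, 0.248] pointing down, gripper open.
Joint ranges: [-2.7, 2.7], [-0.3, 1.91], [-1.27, 1.3], [0.12, 2.57], [-1.44, 4.58], [0.2, 2.03], [-3.05, 3.05]. Speed limits (rad/s): [2.79, 2.79, 3.14, 3.14, 3.14, 3.14, 3.14].

### API

Orientations are given as a rotation vector (axis times angle).
In Python, from cell import * gives the robot as it stands.
- The arm moves only by the tool apply_moves, never from a script. Its argument "rows" is a list of rows, each a list of 2 entries, a list of its own where there are three numbers: the shift along the world's x, y, z normalised to -1 to 1, where 1 is 300 mm, then the turn about the world's z normalised to -1 to 1, where 1 is 360 degrees. A call has 1 to 20 rows; each row shifts and turns the commanded pose from where the row before left it; what a row does not reach is not made up. A row lasts 1/12 s, in which the tool goes at most 41.7 mm and 7.16 degrees, less where a joint would pass 70% of its speed; a pose out of reach is approached as far as the arm can. A call with a number of a shift or a turn outside -1 to 1 is refused whole. A call with a gripper value outside its range is refused whole. "gripper" is the opening, from -1 (shut) to 1 (fully open), set as the call begins (left out, the last holds). The fingers move at their own pace and stop on an object; the grip force is fixed at half the most. Time passes only in rows, so rows that do not move let the fingers close. It gives the time, the measured TCP pose, the force, the opening and the grip force at its end, in the units of the state.
- observe(): the state, without advancing time (a new reading comes with each control period).
- read_camera(name): name is "scene" or "side" or "wrist"; returns a dict with "pixels" (420x560x3 uint8, blue, green, red), "fx", "fy", "cx", "cy" (pixels), "view" (4x4, takes a point from world to camera coordinates). Camera axes: x right, y down, z forward; pixel columns grow to the right and rows downward; lengths in m; the calibration is good to about 2 mm. A picture is of the moment at which its call begins. There is no depth.
- close_job(): hands the job in; it is judged then, once.
The state is a dict: "time_s": time; "q": joint angles; "dq": joint speeds; "joint_torque": joint torques, N m; "position": TCP position; "tcp_rot": TCP orientation; "ft_force": force on the tool from outside, world axes, zero at the start; "wrist_torque": the same for the moment, N m; "finger_gap": finger opening in m; "gripper_force": force on a finger pad.
Only numpy, scipy, OpenCV 4.12 (cv2) and the standard library are available. Lean on these libraries where they do the work, as an engineer would, in place of code of your own. Each camera call takes 0.05 s, during which the arm holds its last target. There are 200 camera calls.

## Working session

There is one attempt and no reset: what is moved stays moved. The work goes in short steps, Python scripts to look and compute and a tool call to move; the robot and the scene stay as the last step left them, time stands still between calls to the robot, and variables do not carry over. Pictures are saved under pics/ and viewed, at most 10 in all, crops included, and the job is handed in when it is done.

Besides the shell and the picture viewer there is one more tool, called after "Emit:" by a JSON object that holds its "name" and its "arguments". apply_moves: Moves the arm, as the interface text tells. Its arguments: {"type":"object","properties":{"rows":{"type":"array"},"gripper":{"type":"number"}},"required":["rows"]}

```bash
mkdir -p pics
python3 - <<'E'
from cell import *
import cv2,numpy as np
s=observe();print(s['time_s'],s['position'],s['tcp_rot'],s['finger_gap'])
for n in("scene","side"):
    c=read_camera(n);cv2.imwrite(f"pics/{n}0.png",c["pixels"]);print(n,c['fx'],c['fy'],c['cx'],c['cy'],np.round(c['view'],4).tolist())
E
```

```text
0.0 [ 0.22940543 -0.49912487  0.24720291] [-3.06674613e+00 -6.71084518e-01  9.54173215e-04] 0.08526534525671954
scene 408.5845868392772 408.5845868392772 278.286119165258 207.20349293872957 [[-0.8398, 0.5429, 0.0012, 0.5017], [0.4602, 0.7131, -0.5288, -0.2265], [-0.288, -0.4436, -0.8487, 1.0204], [0.0, 0.0, 0.0, 1.0]]
side 408.82265294311037 408.82265294311037 275.35125820266273 215.36051067388132 [[-0.7122, -0.7019, 0.004, 0.3754], [-0.3815, 0.3822, -0.8417, 0.2658], [0.5893, -0.601, -0.54, 0.6121], [0.0, 0.0, 0.0, 1.0]]
```

View pics/scene0.png

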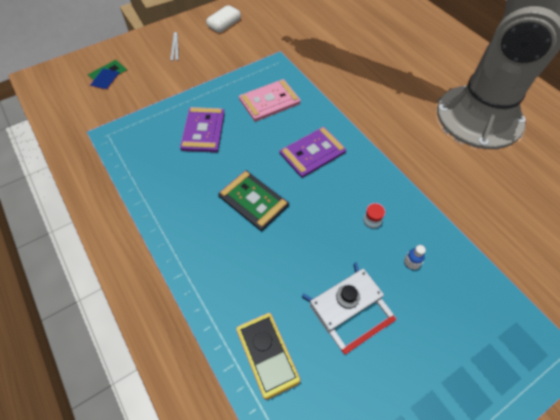

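View pics/side0.png

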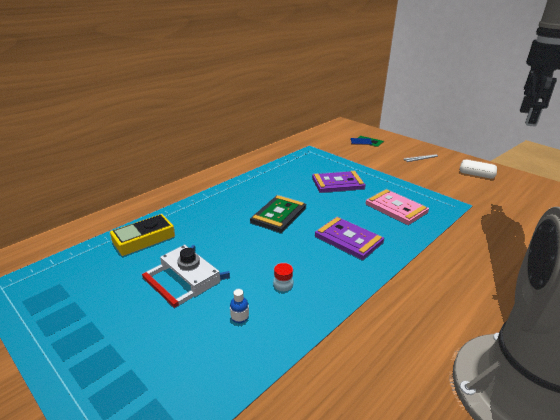

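The dark carrier with the green board is at scene (254,200) and side (279,212). Its lookalikes are purple at (203,129) and (313,151), and pink at (270,99), so only the first fits the description. The bridge is at (347,300), with its blue mouth cheeks at (307,297) and (356,267) and the red stop at (368,335). I'll confirm with one enlarged crop.

Run:
```python
import cv2,numpy as np
a=cv2.imread('pics/scene0.png');b=cv2.imread('pics/side0.png')
f=lambda i,x,y,w,h:cv2.resize(i[y:y+h,x:x+w],(400,300),interpolation=cv2.INTER_CUBIC)
cv2.imwrite('pics/crop.png',np.vstack([np.hstack([f(a,210,165,88,66),f(a,295,255,132,99)]),np.hstack([f(b,240,180,88,66),f(b,130,230,120,90)])]))
```

```text
(no output)
```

View pics/crop.png

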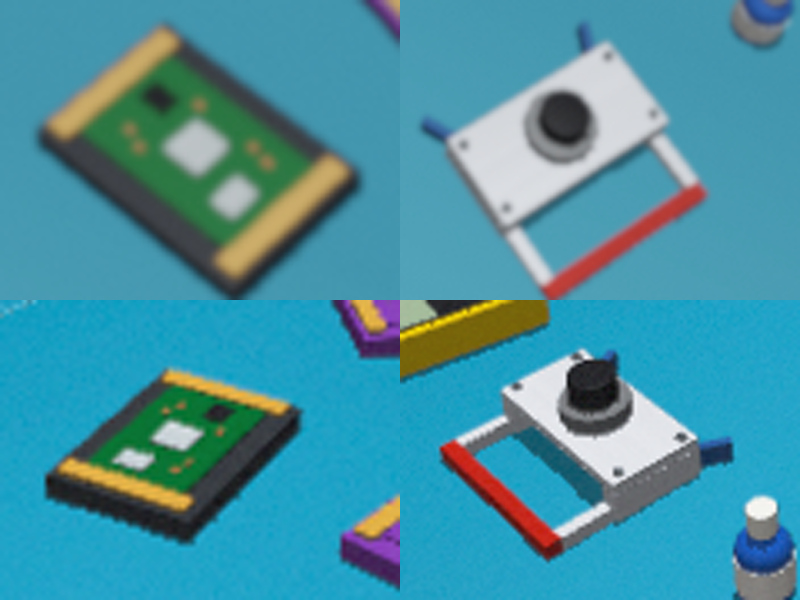

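The crop confirms it: dark grey carrier with green board and brass bars, and the bridge open at its upper-left end between the blue cheeks. Next I fit the poses.

```bash
cat > h.py <<'E'
import cv2,numpy as np
from scipy.optimize import least_squares,minimize
from cell import *
def proj(c,P):
    v=np.array(c['view']);p=P@v[:3,:3].T+v[:3,3]
    return np.c_[c['fx']*p[:,0]/p[:,2]+c['cx'],c['fy']*p[:,1]/p[:,2]+c['cy']]
def ray(c,u,v,z):
    V=np.array(c['view']);R,t=V[:3,:3],V[:3,3];o=-R.T@t;d=R.T@[(u-c['cx'])/c['fx'],(v-c['cy'])/c['fy'],1]
    return o+d*(z-o[2])/d[2]
def place(p,L):
    L=np.array(L,float);c,s=np.cos(p[2]),np.sin(p[2])
    return np.c_[p[0]+c*L[:,0]-s*L[:,1],p[1]+s*L[:,0]+c*L[:,1],L[:,2]+.003]
def fitpts(obs,p0):   # obs: list of (cam, local pts, pixels)
    f=lambda p:np.concatenate([(proj(c,place(p,L))-U).ravel() for c,L,U in obs])
    r=least_squares(f,p0,x_scale=[.01,.01,.1]);return r.x,np.sqrt(np.mean(r.fun**2))
BOX=[(x,y,z) for z in(0,.014) for x in(-.065,.065) for y in(-.044,.044)]+[(x,y,.017) for x in(-.064,-.053,.053,.064) for y in(-.038,.038)]
def nonmat(im):
    h=cv2.cvtColor(im,cv2.COLOR_BGR2HSV).astype(int)
    return ~((abs(h[...,0]-97)<9)&(h[...,1]>110)&(h[...,2]>90))
def sil(p,c,S=4):
    h=cv2.convexHull(proj(c,place(p,BOX)).astype(np.float32))[:,0]
    m=np.zeros((420*S,560*S),np.float32);cv2.fillConvexPoly(m,np.round((h+.5)*S*16-8).astype(np.int32),1.,shift=4)
    return cv2.resize(m,(560,420),interpolation=cv2.INTER_AREA)
def fitbox(cams,p0,ex=.02):
    roi=[cv2.dilate((sil(p0,c)>0).astype(np.uint8),np.ones((17,17)))>0 for c in cams]
    T=[nonmat(c['pixels'])&r for c,r in zip(cams,roi)]
    f=lambda p:sum(np.abs(sil(p,c)-t).sum() for c,t in zip(cams,T))
    b=np.array(p0,float)
    for s in(1,.3):
        b=minimize(f,b,method='Nelder-Mead',options=dict(initial_simplex=np.vstack([b,b+np.diag([.008*s,.008*s,.1*s])]),xatol=1e-4,fatol=.2)).x
    return b,f(b),[t.sum() for t in T]
E
cat > m.py <<'E'
from h import *
A=read_camera('scene');B=read_camera('side')
D=lambda *s:[(.03*a,.06*b,.028) for a,b in s]
oa=(A,D((-1,1),(1,1),(-1,-1),(1,-1)),np.array([(208,42),(268,122),(47,140),(103,225)])/3.0303+[295-.3,255-.3])
ob=(B,D((1,-1),(-1,-1),(-1,1),(1,1)),np.array([(103,93),(180,50),(298,140),(212,188)])/3.3333+[130-.3,230-.3])
c0=ray(A,347,300,.03);d=ray(A,368,335,.013)-c0;p0=[c0[0],c0[1],np.arctan2(d[1],d[0])]
for o in([oa],[ob],[oa,ob]):print('bridge',*fitpts(o,p0))
c0=ray(A,254,200,.01);d=ray(A,278,213,.01)-ray(A,235,182,.01);q0=[c0[0],c0[1],np.arctan2(d[1],d[0])]
print('q0',q0)
for o in([A],[B],[A,B]):print('carrier',*fitbox(o,q0))
print('jar',ray(A,375,212,.045),ray(B,284,270,.045),'bottle',ray(A,420,250,.065),ray(B,239,294,.065))
print('meter',[ray(A,*u,.035)[:2].round(3) for u in((238,325),(268,315),(299,386),(267,395))])
print('purple',[ray(A,*u,.017)[:2].round(3) for u in((281,152),(325,129),(346,153),(303,175))])
E
python3 m.py
```

```text
bridge [0.57762871 0.19772618 1.5383485 ] 0.23114313013712331
bridge [0.57299771 0.19914738 1.55009309] 0.5231813235223106
bridge [0.57628718 0.19782836 1.54317088] 0.7965808438359813
q0 [np.float64(0.6037104625571106), np.float64(-0.08625058205424657), np.float64(1.8684487492509358)]
carrier [ 0.60353782 -0.09015959  1.83159162] 143.1875 [np.int64(2216)]
carrier [ 0.60374073 -0.08847532  1.82159134] 69.375 [np.int64(1230)]
carrier [ 0.60381607 -0.08978145  1.82657021] 217.6875 [np.int64(2216), np.int64(1230)]
jar [0.42482511 0.0903243  0.045     ] [0.41520696 0.09027205 0.045     ] bottle [0.41947475 0.20574137 0.065     ] [0.41029024 0.20679781 0.065     ]
meter [array([0.768, 0.135]), array([0.715, 0.148]), array([0.734, 0.273]), array([0.785, 0.257])]
purple [array([ 0.486, -0.161]), array([ 0.359, -0.163]), array([ 0.362, -0.078]), array([ 0.481, -0.08 ])]
```

Both views agree to a few mm. The carrier is about 0.28 rad askew and 36 mm off the bridge axis, towards world +x. I'll push its +x side first to square it onto the axis, then push from the rear. Now I check the tool's yaw.

Run:
```python
from cell import *
from scipy.spatial.transform import Rotation as R
s=observe();M=R.from_rotvec(s['tcp_rot']).as_matrix();print(M.round(3));import numpy as np
print('tool y yaw',np.degrees(np.arctan2(M[1,1],M[0,1])),s['q'][6])
```

```text
[[ 0.909  0.418 -0.001]
 [ 0.418 -0.909  0.001]
 [-0.    -0.001 -1.   ]]
tool y yaw -65.30885614837187 -0.02718148149253743
```

Emit:
{"name": "apply_moves", "arguments": {"rows": [[[0.0871,0.0757,-0.018],-0.00406],[[0.0871,0.0757,-0.018],-0.00406],[[0.0871,0.0757,-0.018],-0.00406],[[0.0871,0.0757,-0.018],-0.00406],[[0.0871,0.0757,-0.018],-0.00406],[[0.0871,0.0757,-0.018],-0.00406],[[0.0871,0.0757,-0.018],-0.00406],[[0.0871,0.0757,-0.018],-0.00406],[[0.0871,0.0757,-0.018],-0.00406],[[0.0871,0.0757,-0.018],-0.00406],[[0.0871,0.0757,-0.018],-0.00406],[[0.0871,0.0757,-0.018],-0.00406],[[0.0871,0.0757,-0.018],-0.00406],[[0.0871,0.0757,-0.018],-0.00406],[[0.0871,0.0757,-0.018],-0.00406],[[0.0871,0.0757,-0.018],-0.00406],[[0.0871,0.0757,-0.018],-0.00406],[[0.0871,0.0757,-0.018],-0.00406],[[0,0,0],0],[[0,0,0],0]], "gripper": 0.3}}

```text
time_s: 1.87
position: [0.7005, -0.087, 0.1488]
tcp_rot: [-3.139, 0.036, 0.004]
ft_force: [-0.1, -0.8, -0.2]
finger_gap: 0.0556
gripper_force: 0.0
```

Emit:
{"name": "apply_moves", "arguments": {"rows": [[[0,0,-0.08],0],[[0,0,-0.08],0],[[0,0,-0.08],0],[[0,0,-0.08],0],[[0,0,-0.05],0],[[0,0,-0.03],0],[[0,0,-0.016],0],[[0,0,0],0],[[0,0,0],0]]}}

```text
time_s: 2.62
position: [0.7007, -0.0917, 0.0275]
tcp_rot: [3.141, -0.046, 0.003]
ft_force: [0.2, -0.7, 0.1]
finger_gap: 0.055
gripper_force: 0.0
```

Run:
```python
from cell import *
import cv2
a=read_camera('side')['pixels'];b=read_camera('scene')['pixels']
f=lambda i,x,y,w,h:cv2.resize(i[y:y+h,x:x+w],(400,400),interpolation=cv2.INTER_CUBIC)
cv2.imwrite('pics/low.png',cv2.hconcat([f(a,200,120,130,130),f(b,170,110,150,150)]))
```

```text
(no output)
```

View pics/low.png

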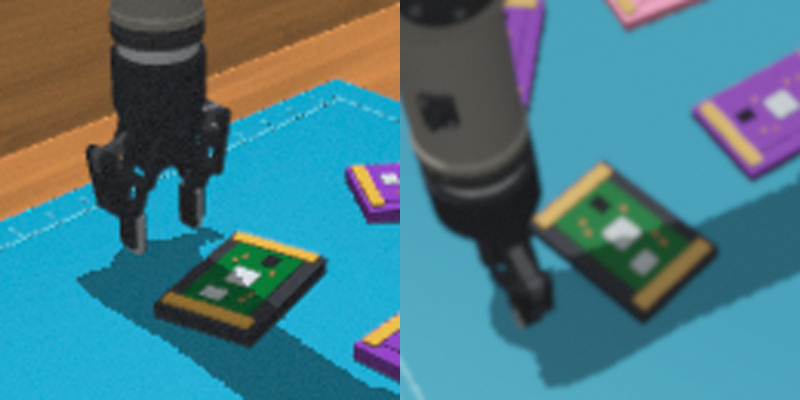

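Run:
```python
from h import *
c=read_camera('side')
for y in(-.0917+.034,-.0917-.034):
  print([proj(c,np.array([[x,y,z]])).round(1).tolist() for z in(.003,.01,.017) for x in(.69,.7007)])
print(observe()['position'])
```

```text
[[[246.0, 206.8]], [[243.2, 205.3]], [[245.9, 204.5]], [[243.1, 203.0]], [[245.8, 202.1]], [[243.0, 200.6]]]
[[[264.9, 197.4]], [[262.2, 196.0]], [[264.9, 195.1]], [[262.1, 193.7]], [[264.9, 192.8]], [[262.1, 191.4]]]
[ 0.70124072 -0.0911396   0.02813461]
```

Emit:
{"name": "apply_moves", "arguments": {"rows": [[[0,0,-0.01],0],[[0,0,-0.01],0],[[-0.02,0,0],0],[[-0.02,0,0],0],[[-0.02,0,0],0],[[-0.02,0,0],0],[[-0.02,0,0],0],[[-0.02,0,0],0],[[-0.02,0,0],0],[[-0.02,0,0],0],[[-0.02,0,0],0],[[0,0,0],0]]}}

```text
time_s: 3.77
position: [0.6448, -0.0913, 0.0206]
tcp_rot: [3.141, -0.045, -0.002]
ft_force: [0.7, 0.3, 0.4]
finger_gap: 0.0558
gripper_force: 0.0
```

Run:
```python
from h import *
from scipy.spatial.transform import Rotation as R
s=observe();M=R.from_rotvec(s['tcp_rot']).as_matrix();print(s['position'],np.arctan2(M[1,1],M[0,1]),s['ft_force'])
A=read_camera('scene');B=read_camera('side')
cv2.imwrite('pics/s1.png',cv2.hconcat([cv2.resize(B['pixels'][120:250,200:330],(400,400)),cv2.resize(A['pixels'][110:260,170:320],(400,400))]))
```

```text
[ 0.64484929 -0.09129498  0.02062371] -1.5995989514134075 [0.67492677 0.29379659 0.36661755]
```

View pics/s1.png

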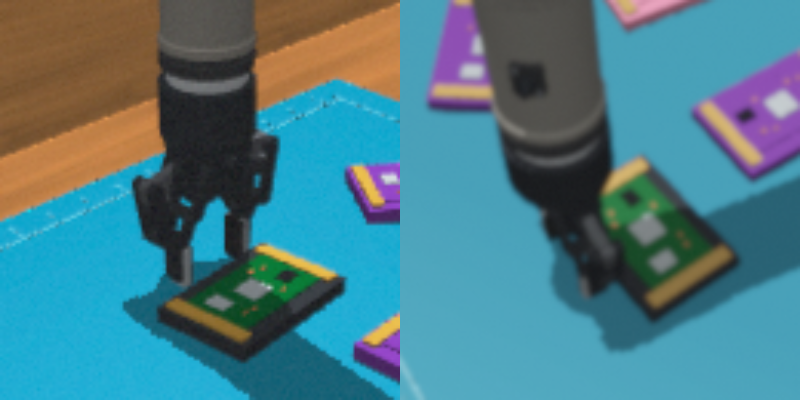

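The carrier is turning square under the fingertips. I'll push on, then back off and measure.

Emit:
{"name": "apply_moves", "arguments": {"rows": [[[-0.015,0,0],0],[[-0.015,0,0],0],[[-0.015,0,0],0],[[-0.015,0,0],0],[[0,0,0],0],[[0.02,0,0],0],[[0.06,0,0],0],[[0.08,0,0],0],[[0.08,0,0],0],[[0.08,0,0],0],[[0,0,0],0]]}}

```text
time_s: 4.78
position: [0.7278, -0.0896, 0.0195]
tcp_rot: [-3.14, 0.043, -0.005]
ft_force: [0.3, 0.3, -0.4]
finger_gap: 0.0554
gripper_force: 0.0
```

```bash
cat > m2.py <<'E'
from h import *
import sys
A=read_camera('scene');B=read_camera('side');q=[float(v) for v in sys.argv[1:4]]
print(observe()['position'])
br={'A':(.5776,.1977,1.5383),'B':(.573,.1991,1.5501)}
for k,o in(('A',A),('B',B)):
    p,e,n=fitbox([o],q);b=br[k];c,s=np.cos(b[2]),np.sin(b[2]);d=p[:2]-b[:2]
    print(k,p.round(4),e,n,'rel',(c*d[0]+s*d[1]).round(4),(-s*d[0]+c*d[1]).round(4),(p[2]-b[2]).round(4))
E
python3 m2.py .57 -.095 1.6
```

```text
[ 0.72389888 -0.09009325  0.019261  ]
A [ 0.5727 -0.0771  1.5369] 106.5625 [np.int64(2242)] rel -0.2748 -0.004 -0.0014
B [ 0.5722 -0.0759  1.5422] 111.25 [np.int64(1381)] rel -0.2749 -0.0049 -0.0079
```

Emit:
{"name": "apply_moves", "arguments": {"rows": [[[-0.08,0.0217,0],0],[[-0.08,0.0217,0],0],[[-0.08,0,0],0],[[-0.04,0,0],0],[[-0.012,0,0],0],[[-0.012,0,0],0],[[-0.012,0,0],0],[[-0.012,0,0],0],[[-0.01,0,0],0],[[0,0,0],0],[[0.02,0,0],0],[[0.06,0,0],0],[[0.08,0,0.08],0],[[0.06,0,0.1],0],[[0,0,0.08],0],[[0,0,0],0]]}}

```text
time_s: 6.22
position: [0.6939, -0.0778, 0.1047]
tcp_rot: [3.141, -0.044, 0.018]
ft_force: [0.8, 0.4, 2.2]
finger_gap: 0.0556
gripper_force: 0.0
```

```bash
python3 m2.py .569 -.077 1.54
python3 - <<'E'
from h import *
from scipy.spatial.transform import Rotation as R
s=observe();M=R.from_rotvec(s['tcp_rot']).as_matrix();print(np.arctan2(M[1,1],M[0,1]))
A=read_camera('scene')
print([ray(A,*u,.017)[:2].round(3) for u in((189,108),(223,109),(217,151),(181,149))])
E
```

```text
[ 0.68967753 -0.07785729  0.09940314]
A [ 0.5699 -0.0771  1.5403] 115.5 [np.int64(2231)] rel -0.2749 -0.0012 0.002
B [ 0.5689 -0.0758  1.5574] 119.375 [np.int64(1387)] rel -0.2749 -0.0016 0.0073
-1.5989438886527065
[array([ 0.601, -0.402]), array([ 0.532, -0.353]), array([ 0.608, -0.243]), array([ 0.675, -0.293])]
```

Emit:
{"name": "apply_moves", "arguments": {"rows": [[[-0.02945,-0.0255,0],0.01786],[[-0.02945,-0.0255,0],0.01786],[[-0.02945,-0.0255,0],0.01786],[[-0.02945,-0.0255,0],0.01786],[[-0.02945,-0.0255,0],0.01786],[[-0.02945,-0.0255,0],0.01786],[[-0.02945,-0.0255,0],0.01786],[[-0.02945,-0.0255,0],0.01786],[[-0.02945,-0.0255,0],0.01786],[[-0.02945,-0.0255,0],0.01786],[[-0.02945,-0.0255,0],0.01786],[[-0.02945,-0.0255,0],0.01786],[[-0.02945,-0.0255,0],0.01786],[[-0.02945,-0.0255,0],0.01786],[[0,0,0],0],[[0,0,0],0]]}}

```text
time_s: 7.7
position: [0.5634, -0.1855, 0.0968]
tcp_rot: [-2.255, -2.183, 0.002]
ft_force: [0.3, -0.6, 0.9]
finger_gap: 0.0555
gripper_force: 0.0
```

Run:
```python
from h import *
from scipy.spatial.transform import Rotation as R
s=observe();M=R.from_rotvec(s['tcp_rot']).as_matrix();print(s['position'],np.arctan2(M[1,1],M[0,1]))
```

```text
[ 0.56339957 -0.18546411  0.0967773 ] -0.03243454146708274
```

Emit:
{"name": "apply_moves", "arguments": {"rows": [[[0,0,-0.08],0],[[0,0,-0.08],0],[[0,0,-0.05],0],[[0,0,-0.03],0],[[0,0,-0.012],0],[[0,0,0],0],[[0.0005,0.025,0],0],[[0.0005,0.025,0],0],[[0.0005,0.025,0],0],[[0.0005,0.025,0],0],[[0.0005,0.025,0],0],[[0.0005,0.025,0],0],[[0.0005,0.025,0],0],[[0.0005,0.025,0],0],[[0.0005,0.025,0],0],[[0.0005,0.025,0],0],[[0.0005,0.025,0],0],[[0.0005,0.025,0],0],[[0.0005,0.025,0],0],[[0,0,0],0]]}}

```text
time_s: 9.37
position: [0.5676, -0.0869, 0.0236]
tcp_rot: [2.25, 2.19, 0.001]
ft_force: [-0.5, -2.4, 0.3]
finger_gap: 0.0558
gripper_force: 0.9
```

Emit:
{"name": "apply_moves", "arguments": {"rows": [[[0.0005,0.025,0],0],[[0.0005,0.025,0],0],[[0.0005,0.025,0],0],[[0.0005,0.025,0],0],[[0.0005,0.025,0],0],[[0.0005,0.025,0],0],[[0.0005,0.025,0],0],[[0.0005,0.025,0],0],[[0.0005,0.025,0],0],[[0,0,0],0]]}}

```text
time_s: 10.2
position: [0.5687, -0.0196, 0.0233]
tcp_rot: [2.251, 2.19, 0.001]
ft_force: [0.2, -2.8, 2.6]
finger_gap: 0.0555
gripper_force: 1.3
```

Run:
```python
from h import *
from scipy.spatial.transform import Rotation as R
s=observe();M=R.from_rotvec(s['tcp_rot']).as_matrix();print(s['position'],np.arctan2(M[1,1],M[0,1]),s['ft_force'])
A=read_camera('scene');B=read_camera('side')
cv2.imwrite('pics/s2.png',cv2.hconcat([cv2.resize(B['pixels'][160:310,130:280],(400,400)),cv2.resize(A['pixels'][170:350,230:410],(400,400))]))
```

```text
[ 0.56872662 -0.0195925   0.02330187] -0.027570745818803703 [ 0.22049691 -2.80249438  2.5548578 ]
```

View pics/s2.png

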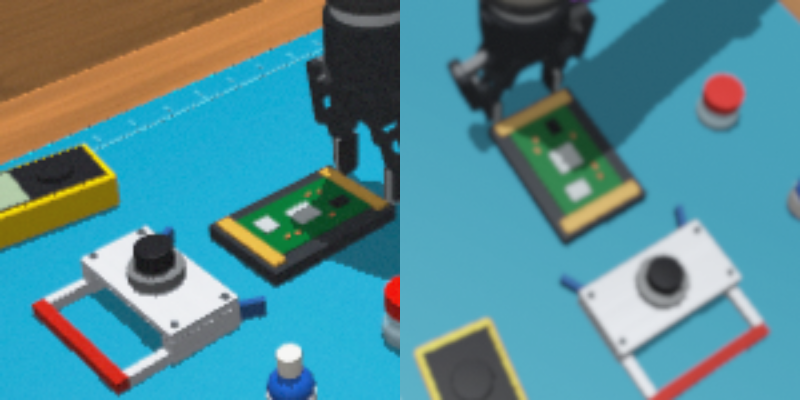

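The carrier sits straight in front of the mouth with its front edge parallel to the deck edge. A quick fit will give the remaining lateral offset.

```bash
python3 m2.py .573 .0535 1.543
```

```text
[ 0.56812884 -0.01960675  0.02254467]
A [0.5714 0.0543 1.5405] 380.9375 [np.int64(2893)] rel -0.1436 0.0015 0.0022
B [0.5707 0.0555 1.5369] 325.8125 [np.int64(1943)] rel -0.1437 -0.0007 -0.0132
```

Emit:
{"name": "apply_moves", "arguments": {"rows": [[[0.0006,0.02,0],0],[[0.0006,0.02,0],0],[[0.0006,0.02,0],0],[[0.0006,0.02,0],0],[[0.0006,0.02,0],0],[[0.0006,0.02,0],0],[[0.0006,0.02,0],0],[[0.0006,0.02,0],0],[[0.0006,0.02,0],0],[[0.0006,0.02,0],0],[[0.0006,0.02,0],0],[[0.0006,0.02,0],0]]}}

```text
time_s: 11.4
position: [0.5701, 0.0529, 0.0225]
tcp_rot: [-2.252, -2.19, 0.0]
ft_force: [-0.5, -2.7, -0.6]
finger_gap: 0.0557
gripper_force: 1.5
```

Emit:
{"name": "apply_moves", "arguments": {"rows": [[[0.0006,0.02,0],0],[[0.0006,0.02,0],0],[[0.0006,0.02,0],0],[[0.0006,0.02,0],0],[[0.0006,0.02,0],0],[[0.0006,0.02,0],0],[[0.0006,0.02,0],0],[[0.0006,0.02,0],0]]}}

```text
time_s: 12.07
position: [0.5717, 0.1007, 0.0225]
tcp_rot: [-2.252, -2.19, 0.0]
ft_force: [-0.3, -2.2, -2.6]
finger_gap: 0.0554
gripper_force: 1.1
```

Run:
```python
from h import *
from scipy.spatial.transform import Rotation as R
s=observe();M=R.from_rotvec(s['tcp_rot']).as_matrix();print(s['position'],np.arctan2(M[1,1],M[0,1]),s['ft_force'])
A=read_camera('scene');B=read_camera('side')
cv2.imwrite('pics/s3.png',cv2.hconcat([cv2.resize(B['pixels'][190:310,120:240],(400,400)),cv2.resize(A['pixels'][220:360,270:410],(400,400))]))
```

```text
[0.57165264 0.10074065 0.02254764] -0.02783609065058417 [-0.3407465  -2.15763402 -2.64107869]
```

View pics/s3.png

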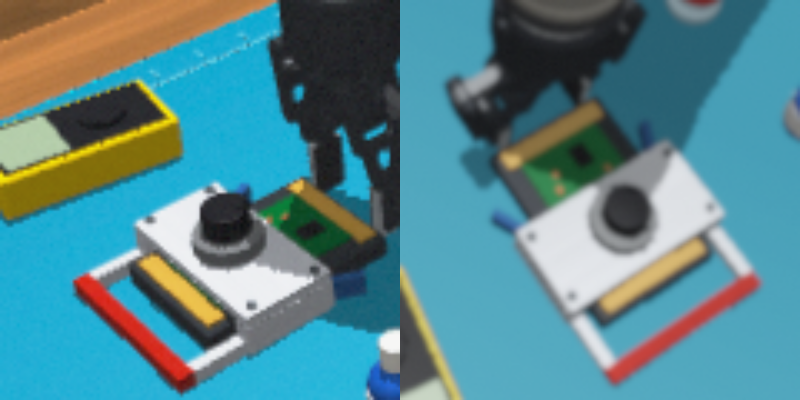

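It has gone in cleanly under the bridge, with about 23 mm left between its front edge (crop ~(655,280)) and the red bar. I'll finish slowly and watch the force.

Emit:
{"name": "apply_moves", "arguments": {"rows": [[[0.0005,0.015,0],0],[[0.0005,0.015,0],0],[[0.0005,0.015,0],0],[[0.0005,0.015,0],0],[[0,0,0],0]]}}

```text
time_s: 12.58
position: [0.5728, 0.1196, 0.023]
tcp_rot: [-2.251, -2.191, -0.003]
ft_force: [-0.1, -3.0, 0.5]
finger_gap: 0.0554
gripper_force: 1.4
```

Emit:
{"name": "apply_moves", "arguments": {"rows": [[[0,0.005,0],0],[[0,0.005,0],0],[[0,0,0],0]]}}

```text
time_s: 12.83
position: [0.5728, 0.1204, 0.0229]
tcp_rot: [2.252, 2.189, -0.0]
ft_force: [-0.2, -3.9, 1.7]
finger_gap: 0.0557
gripper_force: 2.2
```

Emit:
{"name": "apply_moves", "arguments": {"rows": [[[0,0.005,0],0],[[0,0,0],0]]}}

```text
time_s: 13.0
position: [0.5728, 0.1213, 0.0229]
tcp_rot: [2.252, 2.188, -0.001]
ft_force: [-0.1, -5.4, 2.6]
finger_gap: 0.0555
gripper_force: 2.6
```

Emit:
{"name": "apply_moves", "arguments": {"rows": [[[0,0.006,0],0],[[0,0,0],0]]}}

```text
time_s: 13.17
position: [0.5728, 0.1214, 0.0229]
tcp_rot: [2.252, 2.186, -0.005]
ft_force: [-0.1, -6.9, 4.4]
finger_gap: 0.0555
gripper_force: 3.6
```

Emit:
{"name": "apply_moves", "arguments": {"rows": [[[0,0.008,0],0],[[0,0,0],0],[[0,0,0],0]]}}

```text
time_s: 13.42
position: [0.5728, 0.1215, 0.0229]
tcp_rot: [2.252, 2.184, -0.009]
ft_force: [-0.7, -10.9, 6.0]
finger_gap: 0.0555
gripper_force: 5.0
```

The position has stalled while the force climbs to 11 N, so it is against the stop. I'll back off straight, rise and check.

Emit:
{"name": "apply_moves", "arguments": {"rows": [[[0,-0.03,0],0],[[0,-0.03,0],0],[[0,-0.1,0],0],[[0,-0.1,0],0],[[0,-0.1,0.05],0],[[0,-0.12,0.1],0],[[0,-0.12,0.1],0],[[0,-0.12,0.1],0],[[0,0,0],0],[[0,0,0],0]]}}

```text
time_s: 14.25
position: [0.574, -0.0796, 0.1195]
tcp_rot: [2.256, 2.182, 0.006]
ft_force: [-0.1, 0.5, -0.3]
finger_gap: 0.0552
gripper_force: 0.0
```

Run:
```python
from h import *
print(observe()['position'])
A=read_camera('scene');B=read_camera('side')
cv2.imwrite('pics/s4.png',cv2.hconcat([cv2.resize(B['pixels'][215:315,130:230],(400,400),interpolation=cv2.INTER_CUBIC),cv2.resize(A['pixels'][250:360,295:405],(400,400),interpolation=cv2.INTER_CUBIC)]))
```

```text
[ 0.57404465 -0.07958108  0.11947782]
```

View pics/s4.png

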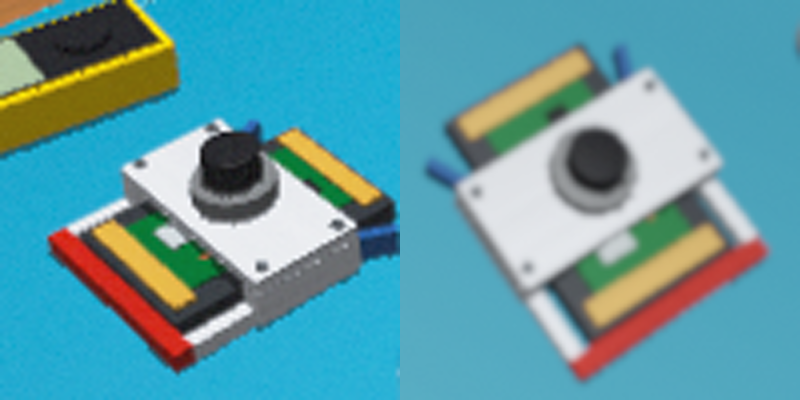

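The carrier is flush and parallel against the red bar in both views, and the bystanders are where they were, so I'm handing the job in.

```bash
python3 -c "
from cell import *
print(close_job())"
```

```text
the job is handed in; nothing more can be done
None
```

The carrier is home under the bridge, square against the red stop bar in both camera views; the bystanders were never touched, and the job was handed in at about 14 s with the arm clear.

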